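Hang the drip basket in the notch of the rinse tank's hanger rail

TASK

Hang the small drip basket inside the rinse tank by its own hook: bring the hook over the slotted rail on the tank's near rim, feel along the rail to the upright stop, and let the hook down into the notch right beside that stop, so that the basket hangs level and stays put in the notch when you let go. Be gentle, pressing only lightly against the tank and rail, and leave the jars and the solder spool where they stand.

Things in the scene. Friction and masses are not known exactly. Their poses are not given: they have to be found in the camera images.
- tank: Rinse tank: empty open grey rectangular tub fixed on the bench, 130 (x) x 250 (y) x 100 (z) mm, walls and floor 4 to 5 mm. Origin: centre of its underside; x points away from the robot, y to the left along its near wall, z up. The near wall is centred on x = -63 mm and carries a clamped-on slotted aluminium hanger rail, which does not give when touched.
- near_rim (a point): Point on the tank, over the middle of the near wall at the height of the rail's top edge: tank x -63, y 0, z 116 mm; tank axes. The rail is centred on this line, 5 mm thick in x, 180 mm long in y. It has one notch, open upward, 20 mm long in y, 10 mm deep (floor at z 106). Where along y the rail is clamped is NOT reported: the notch centre lies anywhere from y +8 to +68 mm.
- search_from (a point): Point on the tank, over the rail's plain straight top edge: tank x -63, y -30, z 116 mm; always right of the notch. The edge is plain for 120 mm right of the notch. Flush with the notch's left (+y) side an upright stop, 5 x 12 (y) mm, rises to z 134. Clamp screws sit outside the rail 118 to 130 mm right and 34 to 46 mm left of the notch centre.
- basket_handle (a point): Centre of the black upright handle, a block 14 (x) x 16 (y) x 38 (z) mm, of the loose wire drip basket (0.13 to 0.25 kg); 103 mm above the basket's underside, over its middle. The basket is 58 (x) x 56 (y) x 36 mm high and stands upright on the bench at the start. Axes: x points from the hook towards the basket, y to the left, z up.
- basket_hook (a point): Middle of the underside of the hook's bridge, 36.5 mm from the handle's centre along the basket's -x and 23 mm below it; same axes. The hook is a steel strip 16 mm wide in y: a strap up the basket's side, a 4 mm thick bridge, a tongue with flared lip reaching 31 mm down outside. The gap between strap and tongue, which goes over the rail, is 9 mm in x, centred here.
- flux_jar: Bystander: small amber jar with an orange lid, 38 mm across, 33 mm high; origin at the centre of its underside.
- spool: Bystander: solder spool, 57 mm across, 26 mm high; origin at the centre of its underside.
- jar: Bystander: blue jar with a white lid, 58 mm across, 48 mm high; origin at the centre of its underside.
Not all that is in view belongs to the job. Leave any pink look-alike of the part that bears basket_handle alone.

How it is judged (in metres and radians):
On the way, in this order (a step that is already met when the one before it is completed fails the run):
1. the basket is lifted above the rail (height (world z) of basket_hook above 0.135 m), for 0.1 s.
2. the hook is over the near rim, its tongue outside and the basket inside (x of basket_hook in the frame of tank between -0.07 and -0.056 m and y of basket_hook in the frame of tank between -0.125 and 0.11 m and z of basket_hook in the frame of tank between 0.098 and 0.124 m), for 0.2 s.
At the end, for the whole second after the job is handed in: The basket hangs at rest inside the tank by its hook, the bridge of the hook down on the floor of the rail's notch (underside 106 mm above the bench, accepted 103 to 109.5 mm; the rail's top is at 116 mm), the hook within 8 mm of the rail's line, tilted less than 0.15 rad (x of basket_hook in the frame of tank between -0.071 and -0.055 m and y of basket_hook in the frame of tank between -0.01 and 0.086 m and z of basket_hook in the frame of tank between 0.103 and 0.1095 m and x of basket_handle in the frame of tank between -0.06 and 0 m and angle between basket_hook's own z axis and vertical below 0.15 rad and linear speed of basket below 0.02 m/s and contact force between basket and tank above 0.3 N); the robot touches nothing.
It fails at once if the basket is pressed against the tank or its rail with more than 20 N (contact force between basket and tank above 20 N).
It fails at once if the robot presses on the tank or its rail with more than 20 N (contact force between any of the arm, the fingers and tank above 20 N).
It fails at once if the basket is tipped by more than 0.6 rad (angle between basket_hook's own z axis and vertical above 0.6 rad).
It fails at once if the amber jar, the blue jar or the solder spool is shifted by more than 15 mm (distance of any of flux_jar, spool, jar from where it was at the start of the episode above 0.015 m).
It also fails if it takes over 48 s, if anything falls off the work surface, if the arm or the gripper's body presses on something with over 40 N, if the wrist force passes 120 N, or if a joint passes its speed limit or range.

ROBOT

A 7-joint arm with a two-finger parallel gripper is mounted at the origin on a cart in front of the work surface, level with it; the furniture and walls round the work are solid. World frame = base frame: x ahead of the robot, y to its left, z up, the work surface at z = 0. Lengths are in m, angles in degrees, forces in N, time in s.
With the tool pointing down it reaches from about 0.425 to 0.875 m from the base axis. Payload 4.7 kg.
Tool frame: the origin (TCP) lies midway between the tips of the shut fingers; the grasp point (between the pads) lies 19 mm behind it (env.grip_depth is the distance from the TCP to the grasp point, in m); z points along the fingers, y is the line along which they close (so a half turn about z gives the same grasp; the last joint's range is limited). The gripper opens to 87 mm and grips with 3 to 60 N. Pads are 19 mm wide; open, the fingers measure 117 mm over their backs; the gripper's body (75 mm by 190 mm) begins 51 mm behind the grasp point.
Start: joints at [68.474, 18.392, -4.016, 83.108, 1.295, 78.541, -3.26], TCP at [0.247, -0.601, 0.198] pointing down, gripper open.
Joint ranges: [-163.93, 163.93], [-17.29, 119.83], [-79.2, 71.16], [3.27, 140.29], [-89.18, 269.18], [5.43, 117.66], [-154.24, 154.24]. Speed limits (degrees/s): [147.25, 147.25, 180, 180, 180, 180, 180].

INTERFACE

Orientations are given as [roll, pitch, yaw] about the fixed x, y, z axes, in that order (R = Rz(yaw) Ry(pitch) Rx(roll)).
In Python, from cell import get_obs, optics, env, nets gives the robot as it stands.
- The arm moves only by the shell command python3 -m creep 'ROWS' [FORCE]. ROWS is JSON, a list of rows, each an object of numbers: "wx", "wy", "wz": the turn, a rotation vector about the tool's x, y, z in degrees; "tx", "ty", "tz": the shift along the tool's x, y, z in mm; "gripper": the opening, from -1 (shut) to 1 (fully open). A call has 1 to 5 rows; each row is the pose to reach, as a shift and turn from the pose commanded when the call began, along the tool's axes at that moment; what a row does not reach only later rows make up. A row lasts 1/12 s, in which the tool goes at most 41.7 mm and 7.16 degrees, less where a joint would pass 70% of its speed; a pose out of reach is approached as far as the arm can. A call with a gripper value outside its range is refused whole. The fingers move at their own pace and stop on an object; FORCE is the grip in N (left out, the last holds). Time passes only in rows, so rows that repeat a pose let the fingers close. It gives the time, the measured TCP pose, the force, the opening and the grip force at its end, in the units of the state.
- get_obs(): the state, without advancing time (a new reading comes with each control period).
- optics.read_camera(name): name is "scene" or "side" or "wrist"; returns (picture, depth): 400x640x3 uint8, red, green, blue; 400x640 float32, m along the optical axis (not along the pixel's ray), 0 where there is no reading.
- optics.camera_info(name): a dict with "fovy" (degrees; the focal length in pixels is half the picture's height over the tangent of half this angle, whatever the lens; pixels are square), "cx", "cy" (the principal point, pixels), "R" (3x3) and "t" (3): a world point X has camera coordinates R X + t; the wrist camera has in their place "tool_from_camera" (4x4, takes a point from camera to tool coordinates, whose origin is the TCP and whose axes are the flange's). Camera axes: x right, y down, z forward; pixel columns grow to the right and rows downward; lengths in m; the calibration is good to about 2 mm. A picture is of the moment at which its call begins: read the wrist's pose just before it. camera_info takes no time and is no camera call.
- env.sign_off(): hands the job in; it is judged then, once.
Trained networks look in the newest picture that a camera, given by its name, has taken for a name from the list of things; names that differ only in an ending like _2 or _b are one class to them, and where a whole thing is asked for, a point or a joint stands for the part that bears it (a point fixed in the world has none). Each returns a list of dicts, best first, with "confidence" (0 to 1); they miss things now and then, are a little off and sometimes report something else, mostly with a low value. They report only what shows in the picture. A call takes as long as a camera call. They do not tell look-alikes from the thing itself.
- nets.look_for(query, camera): "point" ([x, y, z] in m, in world coordinates, good to about 4 mm: the middle of the surface that is visible of it).
- nets.place_of(query, camera): "point" ([x, y, z] in m, in world coordinates, good to about 4 mm: a listed point, or the origin of a listed thing).
The state is a dict: "time_s": time; "qpos": joint angles; "joint_velocities": joint speeds; "effort": joint torques, N m; "tool_pos": TCP position; "tool_rot": TCP orientation; "force": force on the tool from outside, world axes, zero at the start; "wrist_torque": the same for the moment, N m; "grip_width": finger opening in m; "grasp_force": force on a finger pad.
Only numpy, scipy, OpenCV 4.12 (cv2) and the standard library are available. Lean on these libraries where they do the work, as an engineer would, in place of code of your own. Each camera call takes 0.05 s, during which the arm holds its last target. There are 200 camera calls.

## Working session

There is one attempt and no reset: what is moved stays moved. The work goes in short steps, Python scripts to look and compute and a shell command to move; the robot and the scene stay as the last step left them, time stands still between calls to the robot, and variables do not carry over. Pictures are saved under pics/ and viewed, at most 10 in all, crops included, and the job is handed in when it is done.

```bash
ls; mkdir -p pics; cat > h.py <<'E'
import numpy as np, cv2
from cell import get_obs, optics, env, nets
from scipy.spatial.transform import Rotation as Ro
def T():
    o=get_obs(); return np.array(o['tool_pos']), Ro.from_euler('xyz',o['tool_rot'],degrees=True).as_matrix()
def cloud(cam):
    p,R=T(); im,d=optics.read_camera(cam); c=optics.camera_info(cam)
    f=200/np.tan(np.radians(c['fovy'])/2); v,u=np.mgrid[:400,:640]
    X=np.stack([(u-c['cx'])/f*d,(v-c['cy'])/f*d,d],-1)
    if cam=='wrist':
        M=np.array(c['tool_from_camera']); X=X@M[:3,:3].T+M[:3,3]; X=X@R.T+p
    else: X=(X-np.array(c['t']))@np.array(c['R'])
    X[d==0]=np.nan
    return im,X
def save(im,n): cv2.imwrite('pics/'+n,cv2.cvtColor(im,cv2.COLOR_RGB2BGR))
E
python3 - <<'E'
from h import *
print(get_obs())
for cam in ['scene','side']:
    im,X=cloud(cam); save(im,cam+'0.png'); np.save(cam+'.npy',X)
    print(cam, optics.camera_info(cam))
    for q in ['basket_handle','basket_hook','near_rim','tank','search_from','flux_jar','spool','jar']:
        print(q,[(np.round(r['point'],3).tolist(),round(r['confidence'],2)) for r in nets.place_of(q,cam)])
E
```

```text
pics
{'time_s': 0.0, 'qpos': array([68.47359102, 18.43898292, -4.01380775, 83.1758563 ,  1.29414082,
       78.54084825, -3.26099066]), 'joint_velocities': array([ 0.00454573,  0.08589803, -0.00162881, -0.07748857, -0.01405485,
       -0.08789648,  0.01818863]), 'effort': array([-7.03760088e-04, -4.91291249e+01, -4.03955765e-01, -3.12526810e+01,
       -6.40013977e-02,  4.38993413e-02,  1.84919872e-04]), 'tool_pos': array([ 0.24671203, -0.6006993 ,  0.19655383]), 'tool_rot': array([-1.79889502e+02,  5.52449116e-03,  2.23333871e+01]), 'force': array([-0.54409022,  0.76176434,  0.01245255]), 'wrist_torque': array([-0.01227112, -0.00078748,  0.05422525]), 'grasp_force': 0.0, 'grip_width': 0.08735962605097737}
scene {'fovy': 57.47722991269292, 'cx': 319.7344553259523, 'cy': 198.3303393774619, 'R': array([[-0.73197172, -0.68133406,  0.0011367 ],
       [-0.45376758,  0.48624633, -0.74676602],
       [ 0.50824441, -0.54712741, -0.66508587]]), 't': array([0.33292991, 0.34994432, 0.62694369])}
basket_handle [([0.404, -0.073, 0.104], 0.96), ([0.492, 0.135, 0.104], 0.77)]
basket_hook [([0.39, 
[... 302 characters left out ...]
.285, 0.004], 0.7)]
side {'fovy': 48.49232567931123, 'cx': 321.3220171520317, 'cy': 203.62570238639836, 'R': array([[-0.99804786, -0.05913277,  0.02009422],
       [-0.05049495,  0.57469364, -0.81680933],
       [ 0.03675217, -0.81622946, -0.57655766]]), 't': array([0.52391491, 0.14492335, 0.94222502])}
basket_handle [([0.496, 0.137, 0.104], 0.96), ([0.403, -0.068, 0.105], 0.63)]
basket_hook [([0.461, 0.13, 0.082], 0.98), ([0.391, -0.034, 0.082], 0.88)]
near_rim [([0.508, -0.239, 0.118], 0.94), ([0.573, -0.221, 0.0], 0.61)]
tank [([0.572, -0.22, -0.003], 0.96)]
search_from [([0.514, -0.261, 0.113], 0.73)]
flux_jar []
spool [([0.409, -0.288, -0.002], 0.73)]
jar [([0.675, 0.136, 0.001], 0.55)]
```

View pics/scene0.png

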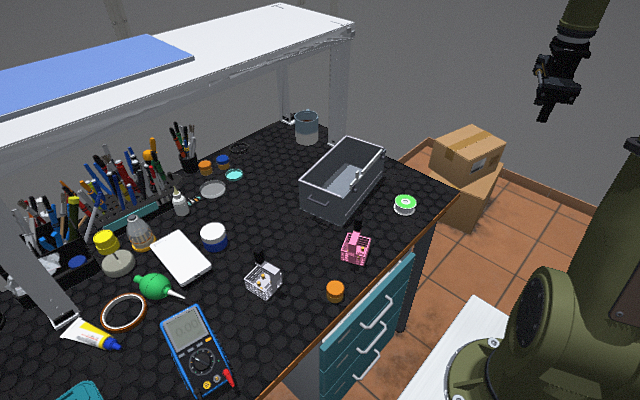

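View pics/side0.png

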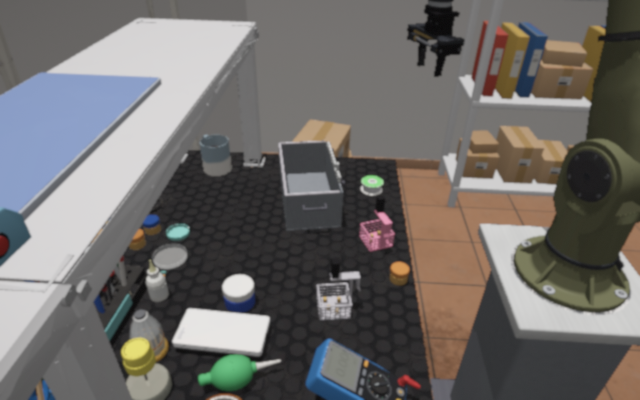

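Both views show two baskets. The pink look-alike is at scene (355,245) and side (377,235). The white/steel one with a black handle is at scene (263,280) and side (335,298). I choose the white one at about (0.495, 0.136). The tank rail, with its upright stop, is at scene (355,178). I'll check a close crop and refine the basket and tank poses from depth.

```bash
python3 - <<'E'
from h import *
im=cv2.cvtColor(cv2.imread('pics/scene0.png'),cv2.COLOR_BGR2RGB); im2=cv2.cvtColor(cv2.imread('pics/side0.png'),cv2.COLOR_BGR2RGB)
a=cv2.resize(im[240:310,220:300],None,fx=5,fy=5,interpolation=2); b=cv2.resize(im[130:220,295:395],None,fx=4,fy=4,interpolation=2)
h=max(a.shape[0],b.shape[0]); o=np.zeros((h,800,3),np.uint8); o[:a.shape[0],:400]=a; o[:b.shape[0],400:800]=b; save(o,'crop.png')
for cam in ['scene','side']:
    X=np.load(cam+'.npy').reshape(-1,3); X=X[~np.isnan(X).any(1)]
    near=np.hypot(X[:,0]-.495,X[:,1]-.136)<.07
    B=X[near]
    h=B[(B[:,2]>.09)&(B[:,2]<.13)]; print(cam,'handle n',len(h),h.mean(0),h.min(0),h.max(0))
    t=h[h[:,2]>.115]; print(' top',len(t),t.mean(0) if len(t) else '')
    b=B[(B[:,2]>.005)&(B[:,2]<.06)]; print(' basket rect',cv2.minAreaRect((b[:,:2]*1000).astype(np.float32)))
    k=B[(B[:,2]>.06)&(B[:,2]<.09)]; print(' hook',len(k), k.mean(0),cv2.minAreaRect((k[:,:2]*1000).astype(np.float32)))
    N=(np.hypot(X[:,0]-.572,X[:,1]+.222)<.17)
    t=X[N&(X[:,2]>.09)&(X[:,2]<.104)]; print(' rim',len(t),cv2.minAreaRect((t[:,:2]*1000).astype(np.float32)))
    r=X[N&(X[:,2]>.107)&(X[:,2]<.15)]; print(' rail',len(r),cv2.minAreaRect((r[:,:2]*1000).astype(np.float32)),r[:,2].max())
    s=r[r[:,2]>.121]; print(' stop',len(s),s.mean(0) if len(s) else '', s.min(0) if len(s) else '', s.max(0) if len(s) else '')
E
```

```text
scene handle n 139 [0.49118874 0.14024882 0.1107873 ] [0.48580653 0.12966929 0.09021435] [0.50136725 0.14691796 0.12361373]
 top 61 [0.49266233 0.13937669 0.12077563]
 basket rect ((485.5788879394531, 137.36358642578125), (79.07257843017578, 57.29714584350586), 9.185728073120117)
 hook 219 [0.466684   0.13548388 0.08021127] ((474.76556396484375, 135.12025451660156), (52.45969009399414, 17.315353393554688), 8.82947826385498)
 rim 789 ((567.847900390625, -222.36819458007812), (143.4097900390625, 253.94033813476562), 11.078694343566895)
 rail 174 ((510.39617919921875, -238.72116088867188), (9.158927917480469, 184.5093231201172), 10.876429557800293) 0.13538078418613503
 stop 22 [ 0.50015327 -0.18109495  0.12934173] [ 0.49758733 -0.18832308  0.12127317] [ 0.5042806  -0.17495511  0.13538078]
side handle n 161 [0.49453908 0.14149319 0.11027034] [0.48682177 0.12883451 0.09058859] [0.50236433 0.14668835 0.12350246]
 top 67 [0.49435407 0.13970572 0.1205334 ]
 basket rect ((485.54827880859375, 135.0408935546875), (77.28437805175781, 61.014957427978516), 9.091416358947754)
 hook 236 [0.47051272 0.13590554 0.08092774] ((476.1532897949219, 133.9472198486328), (52.79890823364258, 18.70998191833496), 8.600273132324219)
 rim 757 ((567.903076171875, -224.49098205566406), (141.63893127441406, 255.89352416992188), 11.101510047912598)
 rail 124 ((510.2591552734375, -237.69998168945312), (8.0957670211792, 179.5361785888672), 11.182723045349121) 0.13426285912014133
 stop 18 [ 0.50132711 -0.18254512  0.12858772] [ 0.49901533 -0.18989429  0.12194176] [ 0.50428609 -0.17603994  0.13426286]
```

View pics/crop.png

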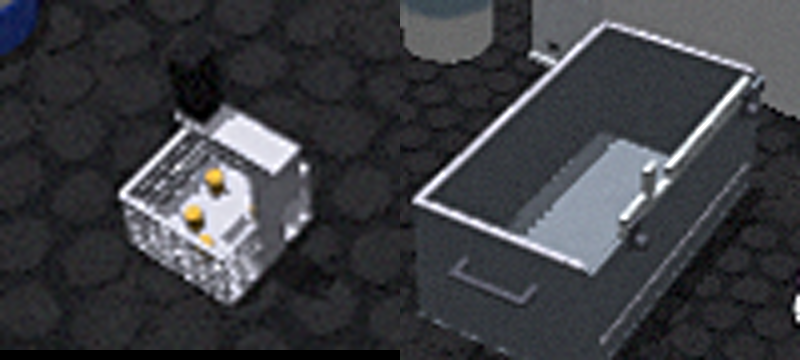

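The crop confirms the choice: the white basket has its black handle at crop (198,90) and its steel hook facing the robot. The stop is at crop (648,180) with the notch just to its right. Tank yaw is about 11° and basket yaw about 9°. The handle is at (0.494, 0.138, 0.103), which fits its known height. I'm moving over it now.

```bash
cat >> h.py <<'E'
def go(target,yaw):
    p,R=T(); s=R.T@(np.array(target)-p)*1000
    cur=get_obs()['tool_rot']; q=Ro.from_euler('xyz',[180,0,yaw],degrees=True).as_matrix()
    w=np.degrees(Ro.from_matrix(R.T@q).as_rotvec())
    print('t',get_obs()['time_s'],'shift mm',np.round(s,1),'turn',np.round(w,2),'|s|',round(np.linalg.norm(s)))
E
python3 -m creep '[{"tx":31,"ty":-22,"tz":-5},{"tx":62,"ty":-44,"tz":-10},{"tx":93,"ty":-66,"tz":-15},{"tx":124,"ty":-88,"tz":-20},{"tx":155,"ty":-110,"tz":-25}]'
python3 -m creep '[{"tx":31,"ty":-22,"tz":-5,"wz":3},{"tx":62,"ty":-44,"tz":-10,"wz":6},{"tx":93,"ty":-66,"tz":-15,"wz":9},{"tx":124,"ty":-88,"tz":-20,"wz":11},{"tx":155,"ty":-110,"tz":-25,"wz":13.3}]'
python3 -c "
from h import *
go([.47,.138,.25],9)"
```

```text
t 0.9 shift mm [ 487.2 -599.   -52.3] turn [ 0.    0.   13.34] |s| 774validation failed for argument at $[0]...
validation failed for argument at $[0]...
```

```bash
python3 -m creep '[{"wx":0,"wy":0,"wz":0,"tx":31,"ty":-22,"tz":-5,"gripper":1},{"wx":0,"wy":0,"wz":0,"tx":62,"ty":-44,"tz":-10,"gripper":1},{"wx":0,"wy":0,"wz":0,"tx":93,"ty":-66,"tz":-15,"gripper":1},{"wx":0,"wy":0,"wz":0,"tx":124,"ty":-88,"tz":-20,"gripper":1},{"wx":0,"wy":0,"wz":0,"tx":155,"ty":-110,"tz":-25,"gripper":1}]'
```

```text
time_s: 1.32
tool_pos: [0.3493, -0.439, 0.2231]
tool_rot: [180.0, -0.0, 22.3]
force: [0.6, -0.5, 0.9]
grip_width: 0.0865
grasp_force: 0.0
```

All keys are needed in each row.

```bash
python3 -m creep '[{"wx":0,"wy":0,"wz":3,"tx":31,"ty":-22,"tz":-5,"gripper":1},{"wx":0,"wy":0,"wz":6,"tx":62,"ty":-44,"tz":-10,"gripper":1},{"wx":0,"wy":0,"wz":9,"tx":93,"ty":-66,"tz":-15,"gripper":1},{"wx":0,"wy":0,"wz":11,"tx":124,"ty":-88,"tz":-20,"gripper":1},{"wx":0,"wy":0,"wz":13.3,"tx":155,"ty":-110,"tz":-25,"gripper":1}]'
python3 -c "
from h import *
go([.46,.13,.25],9)"
```

```text
time_s: 1.73
tool_pos: [0.4509, -0.2783, 0.2483]
tool_rot: [180.0, -0.0, 8.9]
force: [1.3, -0.2, 0.4]
grip_width: 0.087
grasp_force: 0.0
t 1.7333 shift mm [  72.4 -401.9   -2.1] turn [ 0.05 -0.03 -0.08] |s| 408
```

```bash
python3 -m creep '[{"wx":0,"wy":0,"wz":0,"tx":7,"ty":-40,"tz":0,"gripper":1},{"wx":0,"wy":0,"wz":0,"tx":14,"ty":-80,"tz":0,"gripper":1},{"wx":0,"wy":0,"wz":0,"tx":21,"ty":-120,"tz":0,"gripper":1},{"wx":0,"wy":0,"wz":0,"tx":28,"ty":-160,"tz":0,"gripper":1},{"wx":0,"wy":0,"wz":0,"tx":35,"ty":-200,"tz":0,"gripper":1}]' >/dev/null
python3 -m creep '[{"wx":0,"wy":0,"wz":0,"tx":7,"ty":-40,"tz":0,"gripper":1},{"wx":0,"wy":0,"wz":0,"tx":14,"ty":-80,"tz":0,"gripper":1},{"wx":0,"wy":0,"wz":0,"tx":21,"ty":-120,"tz":0,"gripper":1},{"wx":0,"wy":0,"wz":0,"tx":28,"ty":-160,"tz":0,"gripper":1},{"wx":0,"wy":0,"wz":0,"tx":37,"ty":-200,"tz":0,"gripper":1}]'
python3 - <<'E'
from h import *
import time
cv=cloud('wrist'); im,X=cv; save(im,'w1.png'); X=X.reshape(-1,3); X=X[~np.isnan(X).any(1)]
B=X[np.hypot(X[:,0]-.49,X[:,1]-.136)<.06]
h=B[(B[:,2]>.112)&(B[:,2]<.13)]
print(len(h),h[:,2].max(), cv2.minAreaRect((h[:,:2]*1000).astype(np.float32)))
k=B[(B[:,2]>.074)&(B[:,2]<.09)]; print(len(k),cv2.minAreaRect((k[:,:2]*1000).astype(np.float32)))
b=B[(B[:,2]>.01)&(B[:,2]<.05)]; print(len(b),cv2.minAreaRect((b[:,:2]*1000).astype(np.float32)))
print(nets.place_of('basket_handle','wrist')); go([.494,.138,.22],9)
E
```

```text
time_s: 2.57
tool_pos: [0.4579, 0.1283, 0.2481]
tool_rot: [179.9, -0.1, 9.0]
force: [1.1, -0.3, 0.1]
grip_width: 0.0869
grasp_force: 0.0
180 0.1237123487325653 ((493.31982421875, 136.9751434326172), (13.190338134765625, 15.696427345275879), 8.944744110107422)
326 ((474.6209411621094, 134.17185974121094), (52.57518005371094, 14.895404815673828), 9.209065437316895)
483 ((492.84326171875, 136.65298461914062), (57.31376266479492, 57.163673400878906), 8.945698738098145)
[{'point': [0.4962, 0.1364, 0.1048], 'confidence': 0.81}, {'point': [0.406, -0.0684, 0.1037], 'confidence': 0.74}]
t 2.6667 shift mm [36.6  3.  28.5] turn [-0.16 -0.12  0.74] |s| 47
```

```bash
python3 -c "
from h import *
print(get_obs()['tool_pos'],get_obs()['tool_rot']); go([.4937,.1375,.088],9)"
```

```text
[0.45734218 0.13469462 0.2484606 ] [-1.79838750e+02 -1.21905244e-01  9.74136142e+00]
t 2.6667 shift mm [ 36.    3.8 160.5] turn [-0.16 -0.12  0.74] |s| 165
```

View pics/w1.png

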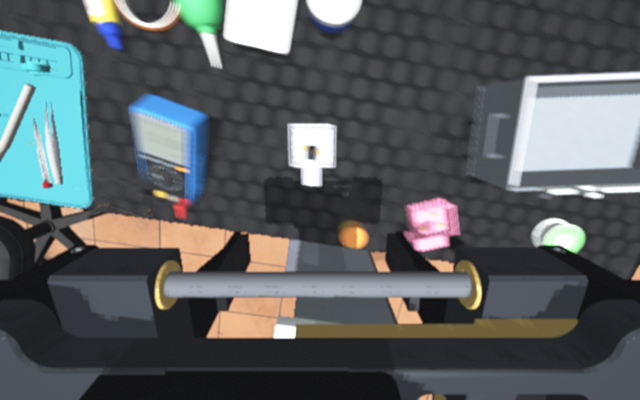

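The wrist view shows the white basket, with its black handle top, at (312,150). The pink one is well to the side at (432,222).

```bash
python3 -m creep '[{"wx":0,"wy":0,"wz":0.7,"tx":18,"ty":2,"tz":30,"gripper":1},{"wx":0,"wy":0,"wz":0.7,"tx":36,"ty":4,"tz":60,"gripper":1},{"wx":0,"wy":0,"wz":0.7,"tx":36,"ty":4,"tz":85,"gripper":1},{"wx":0,"wy":0,"wz":0.7,"tx":36,"ty":4,"tz":85,"gripper":1},{"wx":0,"wy":0,"wz":0.7,"tx":36,"ty":4,"tz":85,"gripper":1}]'
python3 -c "
from h import *
go([.4937,.1375,.088],9)"
```

```text
time_s: 3.08
tool_pos: [0.4936, 0.1276, 0.1619]
tool_rot: [-180.0, 0.2, 8.3]
force: [0.1, 0.1, 0.7]
grip_width: 0.0872
grasp_force: 0.0
t 3.0833 shift mm [ 1.8 -9.7 73.9] turn [-0.03  0.18 -0.67] |s| 75
```

```bash
python3 -m creep '[{"wx":0,"wy":0,"wz":-0.7,"tx":2,"ty":-10,"tz":15,"gripper":1},{"wx":0,"wy":0,"wz":-0.7,"tx":2,"ty":-10,"tz":30,"gripper":1},{"wx":0,"wy":0,"wz":-0.7,"tx":2,"ty":-10,"tz":45,"gripper":1},{"wx":0,"wy":0,"wz":-0.7,"tx":2,"ty":-10,"tz":60,"gripper":1},{"wx":0,"wy":0,"wz":-0.7,"tx":2,"ty":-10,"tz":72,"gripper":1}]'
python3 -m creep '[{"wx":0,"wy":0,"wz":0,"tx":0,"ty":0,"tz":0,"gripper":1},{"wx":0,"wy":0,"wz":0,"tx":0,"ty":0,"tz":0,"gripper":1},{"wx":0,"wy":0,"wz":0,"tx":0,"ty":0,"tz":0,"gripper":1}]'
python3 -c "
from h import *
go([.4937,.1375,.088],9)"
```

```text
time_s: 3.5
tool_pos: [0.4963, 0.1382, 0.092]
tool_rot: [179.9, -0.2, 9.0]
force: [-0.5, -0.4, -0.3]
grip_width: 0.0865
grasp_force: 0.0
time_s: 3.75
tool_pos: [0.4962, 0.1385, 0.0922]
tool_rot: [180.0, -0.1, 9.0]
force: [-0.1, 0.2, 0.6]
grip_width: 0.087
grasp_force: 0.0
t 3.75 shift mm [-2.6  0.6  4.2] turn [ 0.02 -0.13  0.02] |s| 5
```

```bash
python3 -m creep '[{"wx":0,"wy":0,"wz":0,"tx":-2,"ty":1,"tz":3,"gripper":1},{"wx":0,"wy":0,"wz":0,"tx":-2,"ty":1,"tz":3,"gripper":-1},{"wx":0,"wy":0,"wz":0,"tx":-2,"ty":1,"tz":3,"gripper":-1},{"wx":0,"wy":0,"wz":0,"tx":-2,"ty":1,"tz":3,"gripper":-1},{"wx":0,"wy":0,"wz":0,"tx":-2,"ty":1,"tz":3,"gripper":-1}]' 30
python3 -m creep '[{"wx":0,"wy":0,"wz":0,"tx":0,"ty":0,"tz":0,"gripper":-1},{"wx":0,"wy":0,"wz":0,"tx":0,"ty":0,"tz":0,"gripper":-1},{"wx":0,"wy":0,"wz":0,"tx":0,"ty":0,"tz":0,"gripper":-1},{"wx":0,"wy":0,"wz":0,"tx":0,"ty":0,"tz":0,"gripper":-1},{"wx":0,"wy":0,"wz":0,"tx":0,"ty":0,"tz":0,"gripper":-1}]'
```

```text
time_s: 4.17
tool_pos: [0.4935, 0.137, 0.0878]
tool_rot: [180.0, -0.0, 9.0]
force: [-1.0, 0.0, -0.5]
grip_width: 0.0682
grasp_force: 0.0
time_s: 4.58
tool_pos: [0.4933, 0.137, 0.0876]
tool_rot: [180.0, 0.0, 9.0]
force: [0.2, -0.5, 0.8]
grip_width: 0.0349
grasp_force: 0.0
```

```bash
for i in 1 ; do python3 -m creep '[{"wx":0,"wy":0,"wz":0,"tx":0,"ty":0,"tz":0,"gripper":-1},{"wx":0,"wy":0,"wz":0,"tx":0,"ty":0,"tz":0,"gripper":-1},{"wx":0,"wy":0,"wz":0,"tx":0,"ty":0,"tz":0,"gripper":-1},{"wx":0,"wy":0,"wz":0,"tx":0,"ty":0,"tz":0,"gripper":-1},{"wx":0,"wy":0,"wz":0,"tx":0,"ty":0,"tz":0,"gripper":-1}]'; done
python3 -m creep '[{"wx":0,"wy":0,"wz":0,"tx":0,"ty":0,"tz":-5,"gripper":-1},{"wx":0,"wy":0,"wz":0,"tx":0,"ty":0,"tz":-15,"gripper":-1},{"wx":0,"wy":0,"wz":0,"tx":0,"ty":0,"tz":-30,"gripper":-1},{"wx":0,"wy":0,"wz":0,"tx":0,"ty":0,"tz":-45,"gripper":-1},{"wx":0,"wy":0,"wz":0,"tx":0,"ty":0,"tz":-60,"gripper":-1}]'
```

```text
time_s: 5.0
tool_pos: [0.4933, 0.1368, 0.0876]
tool_rot: [180.0, 0.0, 9.0]
force: [1.1, -0.0, 0.8]
grip_width: 0.0157
grasp_force: 30.0
time_s: 5.42
tool_pos: [0.4932, 0.1372, 0.149]
tool_rot: [-180.0, -0.0, 9.1]
force: [0.3, -0.1, -2.1]
grip_width: 0.0153
grasp_force: 30.0
```

The basket is held and steady. I'm raising it further and carrying it over the tank.

```bash
python3 -m creep '[{"wx":0,"wy":0,"wz":0,"tx":0,"ty":10,"tz":-20,"gripper":-1},{"wx":0,"wy":0,"wz":0,"tx":0,"ty":25,"tz":-40,"gripper":-1},{"wx":0,"wy":0,"wz":0,"tx":-1,"ty":45,"tz":-60,"gripper":-1},{"wx":0,"wy":0,"wz":0,"tx":-2,"ty":70,"tz":-80,"gripper":-1},{"wx":0,"wy":0,"wz":0,"tx":-2,"ty":100,"tz":-100,"gripper":-1}]'
python3 -m creep '[{"wx":0,"wy":0,"wz":0,"tx":-1,"ty":30,"tz":0,"gripper":-1},{"wx":0,"wy":0,"wz":0,"tx":-1,"ty":60,"tz":0,"gripper":-1},{"wx":0,"wy":0,"wz":0,"tx":-1,"ty":90,"tz":0,"gripper":-1},{"wx":0,"wy":0,"wz":0,"tx":-2,"ty":120,"tz":0,"gripper":-1},{"wx":0,"wy":0,"wz":0,"tx":-2,"ty":150,"tz":0,"gripper":-1}]'
python3 -m creep '[{"wx":0,"wy":0,"wz":0,"tx":-1,"ty":30,"tz":0,"gripper":-1},{"wx":0,"wy":0,"wz":-1,"tx":-1,"ty":55,"tz":0,"gripper":-1},{"wx":0,"wy":0,"wz":-2,"tx":-1,"ty":78,"tz":0,"gripper":-1},{"wx":0,"wy":0,"wz":-2,"tx":-2,"ty":94,"tz":0,"gripper":-1},{"wx":0,"wy":0,"wz":-2,"tx":-2,"ty":100,"tz":0,"gripper":-1}]'
python3 -m creep '[{"wx":0,"wy":0,"wz":0,"tx":0,"ty":0,"tz":0,"gripper":-1},{"wx":0,"wy":0,"wz":0,"tx":0,"ty":0,"tz":0,"gripper":-1},{"wx":0,"wy":0,"wz":0,"tx":0,"ty":0,"tz":0,"gripper":-1}]'
python3 - <<'E'
from h import *
go([.5421,-.2104,.25],11)
im,X=cloud('wrist'); np.save('w2.npy',X); save(im,'w2.png')
im2,X2=cloud('side'); np.save('s2.npy',X2); save(im2,'s2.png')
E
```

```text
time_s: 5.83
tool_pos: [0.5066, 0.0388, 0.2497]
tool_rot: [180.0, -0.1, 9.2]
force: [1.0, -0.5, -0.8]
grip_width: 0.0153
grasp_force: 30.0
time_s: 6.25
tool_pos: [0.5286, -0.1118, 0.2486]
tool_rot: [180.0, -0.0, 9.1]
force: [-0.0, 1.5, -1.1]
grip_width: 0.0157
grasp_force: 30.0
time_s: 6.67
tool_pos: [0.5419, -0.213, 0.2477]
tool_rot: [180.0, 0.0, 10.8]
force: [-0.5, -0.3, -1.1]
grip_width: 0.0156
grasp_force: 30.0
time_s: 6.92
tool_pos: [0.5427, -0.2073, 0.248]
tool_rot: [-180.0, -0.0, 11.2]
force: [-0.2, 0.4, -0.9]
grip_width: 0.0157
grasp_force: 30.0
t 6.9167 shift mm [-1.2  3.  -2. ] turn [-0.04 -0.03  0.19] |s| 4
```

View pics/w2.png

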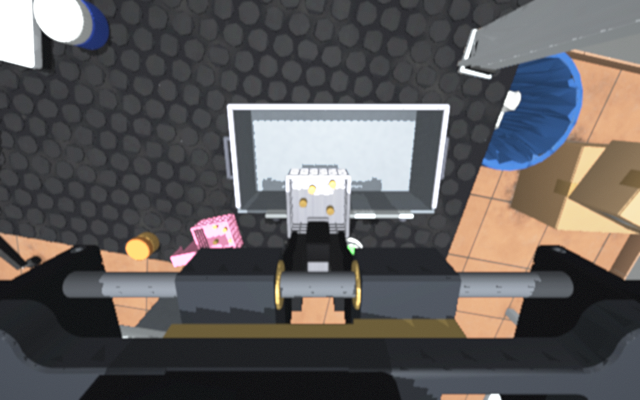

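The wrist view shows the basket over the tank's near wall. The rail's right part is visible at (370–412, 215), and the stop is hidden behind the basket. I'll measure the rail line and the hook from these clouds.

```bash
python3 - <<'E'
from h import *
a=np.radians(11); ex=np.array([np.cos(a),np.sin(a)]); ey=np.array([-np.sin(a),np.cos(a)])
c0=np.array([.5103,-.238])+.063*ex
def tk(X): d=X[:,:2]-c0; return np.c_[d@ex,d@ey,X[:,2]]*1000
for n in ['scene','side','w2','s2']:
    X=np.load(n+'.npy').reshape(-1,3); X=X[~np.isnan(X).any(1)]; Y=tk(X)
    r=Y[(abs(Y[:,0]+63)<12)&(abs(Y[:,1])<125)&(Y[:,2]>106)&(Y[:,2]<140)]
    top=r[(r[:,2]>112)&(r[:,2]<119)]
    if len(top)>5: print(n,'rail n',len(top),'x med',np.median(top[:,0]),np.percentile(top[:,0],[2,98]),'slope',np.degrees(np.polyfit(top[:,1],top[:,0],1)[0]),'y',top[:,1].min(),top[:,1].max(),'z',np.median(top[:,2]))
    s=r[(r[:,2]>121)]; 
    if len(s): print('  stop',len(s),np.percentile(s,[0,50,100],0).round(1).tolist())
    w=Y[(abs(Y[:,0])<75)&(abs(Y[:,1])<135)&(Y[:,2]>95)&(Y[:,2]<104)]
    far=w[w[:,0]>45]; print('  rim far',len(far),np.percentile(far[:,0],[2,98]),'y',np.percentile(w[:,1],[1,99]))
    if n in('w2','s2'):
        p,R=T(); h=Y[(Y[:,2]>205)&(Y[:,2]<250)&(abs(Y[:,0]+55)<40)&(abs(Y[:,1]-22)<40)]
        q=h[(h[:,0]<-45)]; print('  hook',len(q),np.percentile(q,[1,50,99],0).round(1).tolist())
print(T()[0], tk(T()[0][None]))
E
```

```text
scene rail n 97 x med -62.42503815792199 [-64.33352433 -58.91672132] slope -0.20936885093624946 y -92.98804388169185 91.52865098277105 z 115.35728793504418
  stop 22 [[-64.3, 50.4, 121.3], [-62.7, 58.6, 129.8], [-58.6, 63.9, 135.4]]
  rim far 202 [49.18922615 66.97986197] y [-121.31153845  129.78550395]
side rail n 72 x med -61.00690562527271 [-64.02731921 -59.1849816 ] slope 0.045795293578303725 y -89.46071393055793 90.07903298730272 z 115.26029793953357
  stop 18 [[-64.2, 49.2, 121.9], [-60.9, 57.2, 128.6], [-59.2, 62.5, 134.3]]
  rim far 175 [46.26941771 66.87995605] y [-123.88697494  129.29537019]
w2 rail n 371 x med -62.209593068246164 [-64.9720297  -60.50017222] slope -0.11476259548228929 y -90.61099876229024 88.38090503412579 z 115.69232227725205
  rim far 1230 [47.60355087 64.87605746] y [-123.36145904  126.79946052]
  hook 180 [[-61.4, 17.2, 242.8], [-57.1, 24.5, 244.3], [-53.4, 31.8, 245.6]]
s2 rail n 52 x med -60.996249989143 [-63.90025741 -59.15349811] slope -0.22229565153949704 y -28.39504891605588 88.3959684437531 z 115.17076563330419
  stop 18 [[-63.6, 46.5, 121.1], [-60.8, 56.0, 128.3], [-59.4, 62.2, 134.0]]
  rim far 173 [46.28966429 66.84902332] y [-122.76689035  129.16548679]
  hook 109 [[-70.1, 16.0, 206.6], [-56.3, 28.4, 235.5], [-45.5, 34.3, 245.1]]
[ 0.54263608 -0.20766886  0.24801051] [[-25.47057349  23.60386084 248.01050944]]
```

The rail line sits at x ≈ -62.2 mm in my tank frame. The hook gap centre is at -62.0 and the stop's right face is at y ≈ +50. I'll shift 8 mm right and come down to just above the rail.

```bash
python3 -m creep '[{"wx":0,"wy":0,"wz":0,"tx":0,"ty":4,"tz":10,"gripper":-1},{"wx":0,"wy":0,"wz":0,"tx":0,"ty":8,"tz":20,"gripper":-1},{"wx":0,"wy":0,"wz":0,"tx":0,"ty":8,"tz":26,"gripper":-1},{"wx":0,"wy":0,"wz":0,"tx":0,"ty":8,"tz":26,"gripper":-1},{"wx":0,"wy":0,"wz":0,"tx":0,"ty":8,"tz":26,"gripper":-1}]'
python3 -m creep '[{"wx":0,"wy":0,"wz":0,"tx":0,"ty":0,"tz":14,"gripper":-1},{"wx":0,"wy":0,"wz":0,"tx":0,"ty":0,"tz":28,"gripper":-1},{"wx":0,"wy":0,"wz":0,"tx":0,"ty":0,"tz":42,"gripper":-1},{"wx":0,"wy":0,"wz":0,"tx":0,"ty":0,"tz":54,"gripper":-1},{"wx":0,"wy":0,"wz":0,"tx":0,"ty":0,"tz":60,"gripper":-1}]'
python3 -m creep '[{"wx":0,"wy":0,"wz":0,"tx":0,"ty":0,"tz":0,"gripper":-1},{"wx":0,"wy":0,"wz":0,"tx":0,"ty":0,"tz":0,"gripper":-1},{"wx":0,"wy":0,"wz":0,"tx":0,"ty":0,"tz":0,"gripper":-1}]'
python3 - <<'E'
from h import *
a=np.radians(11); ex=np.array([np.cos(a),np.sin(a)]); ey=np.array([-np.sin(a),np.cos(a)])
c0=np.array([.5103,-.238])+.063*ex
d=T()[0][:2]-c0; print('tank xy',d@ex*1000,d@ey*1000)
im,X=cloud('side'); save(cv2.resize(im[130:230,260:390],None,fx=6,fy=6,interpolation=2),'s3.png')
E
```

```text
time_s: 7.43
tool_pos: [0.5433, -0.2174, 0.2206]
tool_rot: [-179.9, 0.1, 11.0]
force: [0.5, -0.4, -1.3]
grip_width: 0.0155
grasp_force: 30.0
time_s: 7.85
tool_pos: [0.5432, -0.2172, 0.1601]
tool_rot: [-179.9, 0.1, 11.0]
force: [0.2, -0.5, -2.4]
grip_width: 0.0155
grasp_force: 30.0
time_s: 8.1
tool_pos: [0.5446, -0.2176, 0.1626]
tool_rot: [179.9, -0.1, 11.0]
force: [-0.7, -1.0, -1.1]
grip_width: 0.0151
grasp_force: 30.0
tank xy -25.480695140240428 13.469471948371579
```

View pics/s3.png

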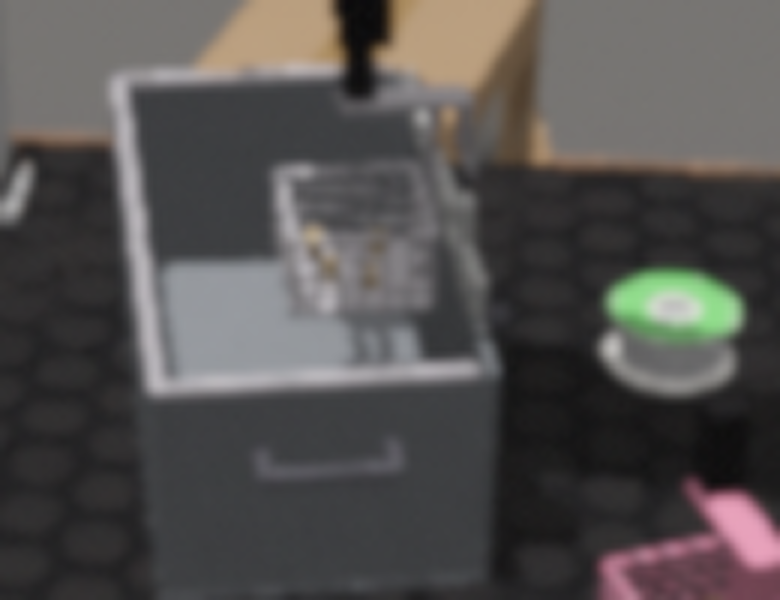

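The side crop shows the basket inside the tank. The hook straddles the rail line, with the strap at (430,110) and the tongue outside at (470,110). I'm descending gently while watching the force.

```bash
python3 -m creep '[{"wx":0,"wy":0,"wz":0,"tx":0,"ty":0,"tz":4,"gripper":-1},{"wx":0,"wy":0,"wz":0,"tx":0,"ty":0,"tz":8,"gripper":-1},{"wx":0,"wy":0,"wz":0,"tx":0,"ty":0,"tz":12,"gripper":-1},{"wx":0,"wy":0,"wz":0,"tx":0,"ty":0,"tz":14,"gripper":-1},{"wx":0,"wy":0,"wz":0,"tx":0,"ty":0,"tz":14,"gripper":-1}]'
python3 -m creep '[{"wx":0,"wy":0,"wz":0,"tx":0,"ty":0,"tz":4,"gripper":-1},{"wx":0,"wy":0,"wz":0,"tx":0,"ty":0,"tz":8,"gripper":-1},{"wx":0,"wy":0,"wz":0,"tx":0,"ty":0,"tz":12,"gripper":-1},{"wx":0,"wy":0,"wz":0,"tx":0,"ty":0,"tz":15,"gripper":-1},{"wx":0,"wy":0,"wz":0,"tx":0,"ty":0,"tz":15,"gripper":-1}]'
```

```text
time_s: 8.57
tool_pos: [0.5433, -0.2173, 0.1467]
tool_rot: [-180.0, 0.1, 11.0]
force: [-0.1, 0.1, -1.2]
grip_width: 0.0154
grasp_force: 30.0
time_s: 8.98
tool_pos: [0.5433, -0.2173, 0.1316]
tool_rot: [-180.0, 0.1, 11.0]
force: [-0.2, 0.6, -1.4]
grip_width: 0.0156
grasp_force: 30.0
```

```bash
python3 -m creep '[{"wx":0,"wy":0,"wz":0,"tx":0,"ty":0,"tz":2,"gripper":-1},{"wx":0,"wy":0,"wz":0,"tx":0,"ty":0,"tz":4,"gripper":-1},{"wx":0,"wy":0,"wz":0,"tx":0,"ty":0,"tz":4,"gripper":-1},{"wx":0,"wy":0,"wz":0,"tx":0,"ty":0,"tz":4,"gripper":-1},{"wx":0,"wy":0,"wz":0,"tx":0,"ty":0,"tz":4,"gripper":-1}]'
python3 -m creep '[{"wx":0,"wy":0,"wz":0,"tx":0,"ty":-4,"tz":0,"gripper":-1},{"wx":0,"wy":0,"wz":0,"tx":0,"ty":-8,"tz":0,"gripper":-1},{"wx":0,"wy":0,"wz":0,"tx":0,"ty":-12,"tz":0,"gripper":-1},{"wx":0,"wy":0,"wz":0,"tx":0,"ty":-15,"tz":0,"gripper":-1},{"wx":0,"wy":0,"wz":0,"tx":0,"ty":-18,"tz":0,"gripper":-1}]'
python3 -m creep '[{"wx":0,"wy":0,"wz":0,"tx":0,"ty":-1,"tz":0,"gripper":-1},{"wx":0,"wy":0,"wz":0,"tx":0,"ty":-2,"tz":0,"gripper":-1},{"wx":0,"wy":0,"wz":0,"tx":0,"ty":-3,"tz":0,"gripper":-1},{"wx":0,"wy":0,"wz":0,"tx":0,"ty":-4,"tz":0,"gripper":-1},{"wx":0,"wy":0,"wz":0,"tx":0,"ty":-4,"tz":0,"gripper":-1}]'
```

```text
time_s: 9.4
tool_pos: [0.544, -0.2175, 0.1288]
tool_rot: [180.0, -0.0, 11.0]
force: [-0.9, 0.6, -0.4]
grip_width: 0.0155
grasp_force: 30.0
time_s: 9.82
tool_pos: [0.5404, -0.1992, 0.1287]
tool_rot: [180.0, -0.0, 11.1]
force: [-0.3, -0.4, -0.5]
grip_width: 0.0155
grasp_force: 30.0
time_s: 10.23
tool_pos: [0.5396, -0.1958, 0.1286]
tool_rot: [-180.0, 0.0, 11.0]
force: [0.8, -0.9, -2.6]
grip_width: 0.0156
grasp_force: 30.0
```

```bash
python3 -m creep '[{"wx":0,"wy":0,"wz":0,"tx":0,"ty":-1,"tz":0,"gripper":-1},{"wx":0,"wy":0,"wz":0,"tx":0,"ty":-2,"tz":0,"gripper":-1},{"wx":0,"wy":0,"wz":0,"tx":0,"ty":-3,"tz":0,"gripper":-1},{"wx":0,"wy":0,"wz":0,"tx":0,"ty":-4,"tz":0,"gripper":-1},{"wx":0,"wy":0,"wz":0,"tx":0,"ty":-4,"tz":0,"gripper":-1}]'
python3 -m creep '[{"wx":0,"wy":0,"wz":0,"tx":0,"ty":-0.5,"tz":0,"gripper":-1},{"wx":0,"wy":0,"wz":0,"tx":0,"ty":-1,"tz":0,"gripper":-1},{"wx":0,"wy":0,"wz":0,"tx":0,"ty":-1.5,"tz":0,"gripper":-1},{"wx":0,"wy":0,"wz":0,"tx":0,"ty":-1.5,"tz":0,"gripper":-1}]'; python3 -c "
from h import *
o=get_obs();print(o['force'],o['wrist_torque'])"
```

```text
time_s: 10.65
tool_pos: [0.5389, -0.1916, 0.1286]
tool_rot: [-180.0, 0.0, 11.1]
force: [0.7, 0.2, -1.5]
grip_width: 0.0152
grasp_force: 30.0
time_s: 10.98
tool_pos: [0.5387, -0.1912, 0.1288]
tool_rot: [179.9, -0.0, 11.0]
force: [0.9, -1.4, -1.5]
grip_width: 0.0155
grasp_force: 30.0
[ 0.88763455 -1.44160851 -1.51643254] [-0.42597651 -0.13244907  0.10183062]
```

```bash
python3 -m creep '[{"wx":0,"wy":0,"wz":0,"tx":0,"ty":-0.5,"tz":0,"gripper":-1},{"wx":0,"wy":0,"wz":0,"tx":0,"ty":-1,"tz":0,"gripper":-1},{"wx":0,"wy":0,"wz":0,"tx":0,"ty":-1,"tz":0,"gripper":-1}]'; python3 -c "
from h import *
o=get_obs();print(o['force'],o['wrist_torque'])"
python3 -m creep '[{"wx":0,"wy":0,"wz":0,"tx":0,"ty":-0.5,"tz":0,"gripper":-1},{"wx":0,"wy":0,"wz":0,"tx":0,"ty":-1,"tz":0,"gripper":-1},{"wx":0,"wy":0,"wz":0,"tx":0,"ty":-1,"tz":0,"gripper":-1}]'; python3 -c "
from h import *
o=get_obs();print(o['force'],o['wrist_torque'])"
```

```text
time_s: 11.23
tool_pos: [0.5386, -0.1907, 0.1289]
tool_rot: [179.9, -0.0, 11.0]
force: [0.9, -3.8, -2.3]
grip_width: 0.0156
grasp_force: 30.0
[ 0.92338704 -3.78559255 -2.30519034] [-0.99918603 -0.31866885  0.10936125]
time_s: 11.48
tool_pos: [0.5385, -0.1903, 0.1289]
tool_rot: [179.8, -0.0, 11.0]
force: [1.1, -5.1, -2.7]
grip_width: 0.0156
grasp_force: 30.1
[ 1.07292226 -5.05869047 -2.66040588] [-1.46017725 -0.3863179   0.23769293]
```

That is contact with the stop: -5 N in y, with the tool stalled at y = -0.190. I'll ease off about 3.5 mm of commanded push and lower into the notch.

```bash
python3 -m creep '[{"wx":0,"wy":0,"wz":0,"tx":0,"ty":1.5,"tz":0,"gripper":-1},{"wx":0,"wy":0,"wz":0,"tx":0,"ty":3.5,"tz":0,"gripper":-1},{"wx":0,"wy":0,"wz":0,"tx":0,"ty":3.5,"tz":0,"gripper":-1},{"wx":0,"wy":0,"wz":0,"tx":0,"ty":3.5,"tz":2,"gripper":-1},{"wx":0,"wy":0,"wz":0,"tx":0,"ty":3.5,"tz":3,"gripper":-1}]'
python3 -m creep '[{"wx":0,"wy":0,"wz":0,"tx":0,"ty":0,"tz":1,"gripper":-1},{"wx":0,"wy":0,"wz":0,"tx":0,"ty":0,"tz":2,"gripper":-1},{"wx":0,"wy":0,"wz":0,"tx":0,"ty":0,"tz":3,"gripper":-1},{"wx":0,"wy":0,"wz":0,"tx":0,"ty":0,"tz":4,"gripper":-1},{"wx":0,"wy":0,"wz":0,"tx":0,"ty":0,"tz":4,"gripper":-1}]'
```

```text
time_s: 11.9
tool_pos: [0.5389, -0.1913, 0.1254]
tool_rot: [-180.0, 0.0, 11.1]
force: [1.5, -0.4, -1.4]
grip_width: 0.0161
grasp_force: 30.0
time_s: 12.32
tool_pos: [0.5387, -0.1915, 0.1212]
tool_rot: [-180.0, 0.0, 11.0]
force: [-0.4, -0.3, -1.2]
grip_width: 0.0154
grasp_force: 30.0
```

```bash
python3 -m creep '[{"wx":0,"wy":0,"wz":0,"tx":0,"ty":0,"tz":1.5,"gripper":-1},{"wx":0,"wy":0,"wz":0,"tx":0,"ty":0,"tz":3,"gripper":-1},{"wx":0,"wy":0,"wz":0,"tx":0,"ty":0,"tz":4,"gripper":-1},{"wx":0,"wy":0,"wz":0,"tx":0,"ty":0,"tz":5,"gripper":-1},{"wx":0,"wy":0,"wz":0,"tx":0,"ty":0,"tz":5,"gripper":-1}]'
python3 -m creep '[{"wx":0,"wy":0,"wz":0,"tx":0,"ty":0,"tz":0.5,"gripper":-1},{"wx":0,"wy":0,"wz":0,"tx":0,"ty":0,"tz":1,"gripper":-1},{"wx":0,"wy":0,"wz":0,"tx":0,"ty":0,"tz":1.5,"gripper":-1},{"wx":0,"wy":0,"wz":0,"tx":0,"ty":0,"tz":1.5,"gripper":-1}]'
```

```text
time_s: 12.73
tool_pos: [0.5387, -0.1918, 0.1163]
tool_rot: [-180.0, 0.0, 11.0]
force: [-0.2, 0.1, -1.3]
grip_width: 0.0154
grasp_force: 30.0
time_s: 13.07
tool_pos: [0.5388, -0.192, 0.1151]
tool_rot: [180.0, 0.0, 11.0]
force: [0.0, -0.3, -1.5]
grip_width: 0.0153
grasp_force: 30.0
```

```bash
python3 -m creep '[{"wx":0,"wy":0,"wz":0,"tx":0,"ty":0,"tz":0.5,"gripper":-1},{"wx":0,"wy":0,"wz":0,"tx":0,"ty":0,"tz":1,"gripper":-1},{"wx":0,"wy":0,"wz":0,"tx":0,"ty":0,"tz":1,"gripper":-1},{"wx":0,"wy":0,"wz":0,"tx":0,"ty":0,"tz":1,"gripper":-1}]'
python3 -m creep '[{"wx":0,"wy":0,"wz":0,"tx":0,"ty":0,"tz":0.5,"gripper":-1},{"wx":0,"wy":0,"wz":0,"tx":0,"ty":0,"tz":1,"gripper":-1},{"wx":0,"wy":0,"wz":0,"tx":0,"ty":0,"tz":1,"gripper":-1},{"wx":0,"wy":0,"wz":0,"tx":0,"ty":0,"tz":1,"gripper":-1}]';python3 -c "
from h import *
o=get_obs();print(o['force'],o['wrist_torque'])"
```

```text
time_s: 13.4
tool_pos: [0.5389, -0.192, 0.1141]
tool_rot: [180.0, 0.0, 11.0]
force: [-0.1, -0.3, -2.0]
grip_width: 0.0155
grasp_force: 30.0
time_s: 13.73
tool_pos: [0.5391, -0.192, 0.1133]
tool_rot: [180.0, -0.0, 11.0]
force: [-0.5, -0.4, -0.3]
grip_width: 0.0159
grasp_force: 30.0
[-0.47565951 -0.35631863 -0.29610701] [ 0.07502487 -0.00688016 -0.00374506]
```

The bridge is on the notch floor: the weight has come off the wrist and the underside is at about 0.106. I'll settle slightly more, then release.

```bash
python3 -m creep '[{"wx":0,"wy":0,"wz":0,"tx":0,"ty":0,"tz":0.5,"gripper":-1},{"wx":0,"wy":0,"wz":0,"tx":0,"ty":0,"tz":0.5,"gripper":-1},{"wx":0,"wy":0,"wz":0,"tx":0,"ty":0,"tz":0.5,"gripper":-1}]' 6
python3 -m creep '[{"wx":0,"wy":0,"wz":0,"tx":0,"ty":0,"tz":0,"gripper":-0.3},{"wx":0,"wy":0,"wz":0,"tx":0,"ty":0,"tz":0,"gripper":-0.3},{"wx":0,"wy":0,"wz":0,"tx":0,"ty":0,"tz":0,"gripper":-0.3},{"wx":0,"wy":0,"wz":0,"tx":0,"ty":0,"tz":0,"gripper":0},{"wx":0,"wy":0,"wz":0,"tx":0,"ty":0,"tz":0,"gripper":0}]'
python3 -m creep '[{"wx":0,"wy":0,"wz":0,"tx":0,"ty":0,"tz":0,"gripper":0},{"wx":0,"wy":0,"wz":0,"tx":0,"ty":0,"tz":0,"gripper":0},{"wx":0,"wy":0,"wz":0,"tx":0,"ty":0,"tz":0,"gripper":0},{"wx":0,"wy":0,"wz":0,"tx":0,"ty":0,"tz":0,"gripper":0},{"wx":0,"wy":0,"wz":0,"tx":0,"ty":0,"tz":0,"gripper":0}]'
```

```text
time_s: 13.98
tool_pos: [0.5394, -0.192, 0.113]
tool_rot: [180.0, -0.1, 11.0]
force: [0.6, 0.4, 1.1]
grip_width: 0.0159
grasp_force: 6.0
time_s: 14.4
tool_pos: [0.5388, -0.192, 0.1125]
tool_rot: [-180.0, 0.0, 11.0]
force: [0.2, 0.7, -0.8]
grip_width: 0.0368
grasp_force: 0.0
time_s: 14.82
tool_pos: [0.5389, -0.192, 0.1126]
tool_rot: [180.0, 0.0, 11.0]
force: [-0.5, -0.1, -0.6]
grip_width: 0.0432
grasp_force: 0.0
```

Released. I'm rising straight up and clear, then checking.

```bash
python3 -m creep '[{"wx":0,"wy":0,"wz":0,"tx":0,"ty":0,"tz":-5,"gripper":0},{"wx":0,"wy":0,"wz":0,"tx":0,"ty":0,"tz":-15,"gripper":0},{"wx":0,"wy":0,"wz":0,"tx":0,"ty":0,"tz":-30,"gripper":0},{"wx":0,"wy":0,"wz":0,"tx":0,"ty":0,"tz":-50,"gripper":0},{"wx":0,"wy":0,"wz":0,"tx":0,"ty":0,"tz":-75,"gripper":0}]'
python3 -m creep '[{"wx":0,"wy":0,"wz":0,"tx":-10,"ty":0,"tz":-25,"gripper":0},{"wx":0,"wy":0,"wz":0,"tx":-20,"ty":0,"tz":-45,"gripper":0},{"wx":0,"wy":0,"wz":0,"tx":-30,"ty":0,"tz":-60,"gripper":0},{"wx":0,"wy":0,"wz":0,"tx":-30,"ty":0,"tz":-60,"gripper":0},{"wx":0,"wy":0,"wz":0,"tx":-30,"ty":0,"tz":-60,"gripper":0}]'
python3 - <<'E'
from h import *
a=np.radians(11); ex=np.array([np.cos(a),np.sin(a)]); ey=np.array([-np.sin(a),np.cos(a)])
c0=np.array([.5103,-.238])+.063*ex
im,W=cloud('wrist'); im2,S=cloud('side')
o=np.zeros((600,800,3),np.uint8); o[:250,:400]=cv2.resize(im,(400,250)); o[:,400:]=cv2.resize(im2[130:230,270:337],(400,600)); save(o,'fin.png')
for n,X in (('w',W),('s',S)):
    X=X.reshape(-1,3); X=X[~np.isnan(X).any(1)]; d=X[:,:2]-c0; Y=np.c_[d@ex,d@ey,X[:,2]]*1000
    Y=Y[(abs(Y[:,1]-40)<9.5)&(Y[:,2]<165)]
    h=Y[(Y[:,2]>122)&(abs(Y[:,0]+25)<20)]; b=Y[(Y[:,2]>100)&(Y[:,2]<120)&(abs(Y[:,0]+56)<16)]
    print(n,'handle',len(h),np.percentile(h,[1,50,99],0).round(1).tolist(),'bridge',len(b),np.percentile(b,[1,50,99],0).round(1).tolist())
print(nets.place_of('basket_hook','side'))
E
```

```text
time_s: 15.23
tool_pos: [0.5382, -0.1917, 0.1883]
tool_rot: [-179.9, 0.1, 11.0]
force: [0.9, -1.4, -0.4]
grip_width: 0.0435
grasp_force: 0.0
time_s: 15.65
tool_pos: [0.51, -0.1981, 0.2494]
tool_rot: [179.9, -0.1, 11.0]
force: [-0.9, 0.9, 0.2]
grip_width: 0.0435
grasp_force: 0.0
w handle 210 [[-28.4, 32.6, 122.7], [-21.1, 40.0, 145.1], [-15.7, 47.3, 146.8]] bridge 324 [[-69.2, 31.4, 105.3], [-55.4, 40.0, 109.3], [-40.9, 48.5, 111.6]]
s handle 67 [[-26.9, 31.7, 122.0], [-19.9, 47.0, 138.2], [-14.6, 49.3, 146.3]] bridge 41 [[-68.2, 32.8, 102.0], [-51.4, 43.4, 108.2], [-41.3, 48.7, 111.6]]
[{'point': [0.3915, -0.0333, 0.0777], 'confidence': 0.62}, {'point': [0.5047, -0.1993, 0.1079], 'confidence': 0.58}]
```

View pics/fin.png

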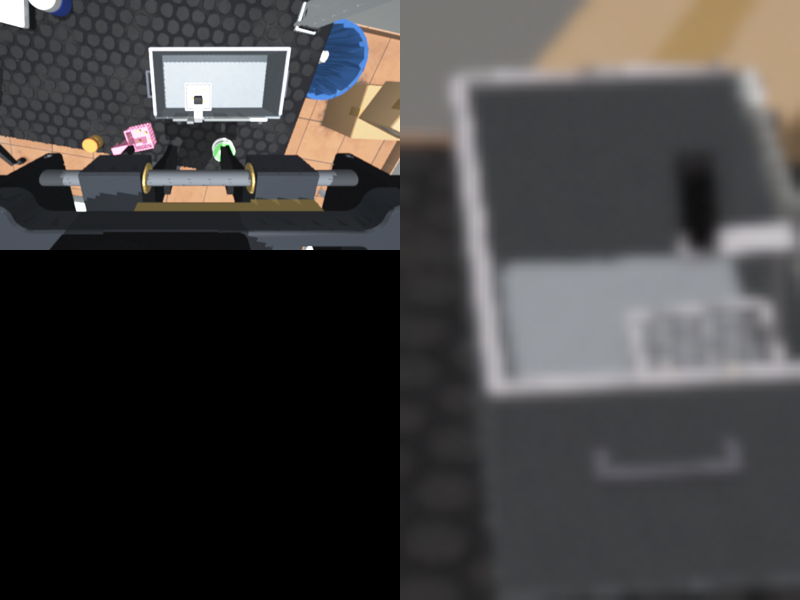

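The view shows the basket hanging in the tank with its hook on the rail beside the stop. I'll check the tilt once before handing in.

```bash
python3 - <<'E'
from h import *
a=np.radians(11); ex=np.array([np.cos(a),np.sin(a)]); ey=np.array([-np.sin(a),np.cos(a)])
c0=np.array([.5103,-.238])+.063*ex
im,X=cloud('wrist')
X=X.reshape(-1,3); X=X[~np.isnan(X).any(1)]; d=X[:,:2]-c0; Y=np.c_[d@ex,d@ey,X[:,2]]*1000
b=Y[(abs(Y[:,1]-40)<6)&(abs(Y[:,0]+52)<13)&(Y[:,2]>100)&(Y[:,2]<118)]
t=Y[(abs(Y[:,1]-40)<6)&(Y[:,2]>140)&(Y[:,2]<155)&(abs(Y[:,0]+21)<9)]
for q in (b,t): print(len(q),np.polyfit(q[:,0],q[:,2],1),np.median(q,0))
p=np.polyfit(b[:,0],b[:,2],1); print('bridge top at rail',np.polyval(p,-62.2))
E
```

```text
217 [-6.29184607e-02  1.06000696e+02] [-51.98557285  40.25580165 109.19814239]
167 [-1.03509716e-01  1.42882147e+02] [-21.51673081  40.33095179 145.20321737]
bridge top at rail 109.9142245000514
```

Tilt is about 0.06–0.10 rad, under the 0.15 limit. The bridge underside is about 106 mm up and the gripper is well clear.

```bash
python3 -c "
from h import *
print(env.sign_off())"
```

```text
the job is handed in; nothing more can be done
None
```

The white drip basket hangs by its hook in the notch beside the stop, and the job is handed in at about 16 s; by my last check it tilts 0.06–0.10 rad (limit 0.15) with the bridge underside about 106 mm up, the jars and spool were not touched, and the judge's result was not shown to me.

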